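# Lay the gauge block down and shut its case

## Robot

A 7-joint arm with a two-finger parallel gripper is mounted at the origin on the work surface. World frame = base frame: x ahead of the robot, y to its left, z up, the work surface at z = 0. Lengths are in mm, angles in rad, forces in N, time in s.
With the tool pointing down it reaches from about 425 to 875 mm from the base axis. Payload 8.4 kg.
Tool frame: the origin (TCP) lies midway between the tips of the shut fingers; the grasp point (between the pads) lies 19 mm behind it; z points along the fingers, y is the line along which they close (so a half turn about z gives the same grasp; the last joint's range is limited). The gripper opens to 87 mm and grips with 3 to 60 N. Pads are 19 mm wide; open, the fingers measure 117 mm over their backs; the gripper's body (75 mm by 190 mm) begins 51 mm behind the grasp point.
Start: joints at [-1.388, 0.333, 0.04, 1.465, -0.013, 1.343, -0.059], TCP at [180.757, 624.332, 222.546] pointing down, gripper open.
Joint ranges: [-2.58, 2.58], [-0.38, 2.09], [-1.3, 1.39], [0.25, 2.4], [-1.5, 4.64], [0.08, 2.09], [-2.65, 2.65]. Speed limits (rad/s): [2.22, 2.22, 2.79, 2.79, 3.14, 3.14, 3.14].

## Interface

Orientations are given as [roll, pitch, yaw] about the fixed x, y, z axes, in that order (R = Rz(yaw) Ry(pitch) Rx(roll)).
In Python, from station import bot, claw, inverse_kinematics, sensors, viewer, workorder, finder gives the robot as it stands. Calls block until the motion is done:
- bot.reach(position, orientation): joint-space move of the TCP to a pose.
- bot.move_straight(position, orientation=None, speed=150): straight line of the TCP; orientation=None keeps the orientation; speed is the mean speed in mm/s.
- bot.set_joints(angles): joint-space move.
- claw.command_gripper(opening, grip_force=None): finger opening in mm; grip_force is the grip in N (None keeps the last); returns when the fingers have stopped.
- bot.hold(seconds).
- inverse_kinematics(position, orientation): joint angles nearest the present ones, or None.
- sensors.read_state(): the state.
- viewer.snapshot(name): name is "scene" or "top" or "wrist"; returns a dict with "pixels" (384x512x3 uint8, red, green, blue), "fx", "fy", "cx", "cy" (pixels), "distortion" ([k1, k2, p1, p2, k3] as OpenCV has them; the pictures are not rectified), "rvec" (rotation vector, rad) and "tvec" (3), from world to camera coordinates, as OpenCV has them; the wrist camera has in their place "hand_eye" (4x4, takes a point from camera to tool coordinates, whose origin is the TCP and whose axes are the flange's). Camera axes: x right, y down, z forward; pixel columns grow to the right and rows downward; lengths in mm; the calibration is good to about 2 mm. A picture is of the moment at which its call begins: read the wrist's pose just before it. There is no depth.
A pose or a line that the arm cannot do raises bot.MotionError and nothing moves.
- workorder.close_job(): hands the job in; it is judged then, once.
Trained networks look in the newest picture that a camera, given by its name, has taken for a name from the list of things; names that differ only in an ending like _2 or _b are one class to them, and where a whole thing is asked for, a point or a joint stands for the part that bears it (a point fixed in the world has none). Each returns a list of dicts, best first, with "p" (0 to 1); they miss things now and then, are a little off and sometimes report something else, mostly with a low value. They report only what shows in the picture. A call takes as long as a camera call. They do not tell look-alikes from the thing itself.
- finder.find_in(target, camera): "bbox" ([left, top, right, bottom] in pixels, round what is visible of it).
- finder.cut_out(target, camera): "region" (384x512 bool, what is visible of it) and "bbox" ([left, top, right, bottom] in pixels, round what is visible of it).
The state is a dict: "clock": time; "qpos": joint angles; "qd": joint speeds; "joint_efforts": joint torques, N m; "position": TCP position; "orientation": TCP orientation; "ft_force": force on the tool from outside, world axes, zero at the start; "torque": the same for the moment, N m; "opening": finger opening in mm; "grip_force": force on a finger pad.
Only numpy, scipy, OpenCV 4.12 (cv2) and the standard library are available. Lean on these libraries where they do the work, as an engineer would, in place of code of your own. Each camera call takes 0.05 s, during which the arm holds its last target. There are 200 camera calls.

## Task

The big steel gauge block is standing on end in the long lined bed of the open wooden gauge case, so the lid cannot close. Push it over with a fingertip, along the bed, so that it lies flat in the bed, and only then swing the lid over by pushing on its back and press it fully shut. Pick nothing up, leave the other things on the bench where they stand, and finish clear of everything.

Things in the scene. Friction and masses are not known exactly. Their poses are not given: they have to be found in the camera images.
- case: Open light-wood gauge case, fixed to the bench: 150 (x) x 200 (y) x 45 mm high, walls 6 mm. Origin: centre of its underside. The lid is hinged on its +x side; the empty bed for the big block runs along y on its -x side. The rest is a fixed rack of small gauges up to 37 mm high.
- bed (a point): Centre of the floor of the bed, at x = -52, y = 0, z = 8 mm in the case's frame, axes as the case's. The bed is a straight groove lined in blue, inside 34 mm wide (x) and 188 mm long (y), between the case's outer walls (top 45 mm above the bench) and a dividing wall (top 30 mm above the bench).
- block: Bright steel square gauge block, 24 x 24 x 75 mm, 0.2 to 0.45 kg, loose. It starts standing on a small end on the bed's floor (top 83 mm above the bench), sides within 0.1 rad of the case's, centre up to 65 mm either way along the bed from bed: it has room to fall flat only towards the farther end. Origin: centre of the end it stands on; z along its length.
- block_mid (a point): Centre of the steel gauge block, 37.5 mm along its z from its origin. About 1 to 2 N near the block's top tips it; once it has leaned about 18 degrees it falls by itself.
- lid (a joint): Angle of the lid, rad: 0 = shut flat on the case, 1.57 = upright, 1.70 to 1.92 at the start (leaning back). A light-wood panel 150 x 200 x 10 mm, pale pad inside, two brass catches on its free edge that do not latch. The hinge is stiff: the lid stays where it is left, takes about 2 to 6 N at 100 mm from the hinge, and must be pushed all the way.
- lid_hinge (a point): Point on the hinge line, at the middle of its length: in the case's frame x = +75, y = 0, z = 45 mm. It is on the lid's inner face; the outer face is 10 mm off.
- lid_edge (a point): Middle of the lid's free edge on its outer face (the back when open, the top when shut): 150 mm from the hinge. With the lid shut it is 55 mm above the bench.
- setting_disc: Bystander: steel cylinder standing on the bench, diameter 36 mm, 45 mm high. Origin: centre of its underside.
- ring_gauge: Bystander: dark steel ring lying flat, outer diameter 60 mm, bore 28 mm, 22 mm high. Origin: centre of its underside.
- plug_gauge: Bystander: brass plug gauge standing upright, diameter 22 mm, 75 mm high. Origin: centre of its underside.
- vee_block: Bystander: dark steel block with a groove in its top, 50 x 40 x 35 mm. Origin: centre of its underside.
- oil_bottle: Bystander: small amber bottle, black cap, diameter 40 mm, 85 mm high, standing. Origin: centre of its underside.
- screwdriver: Bystander: screwdriver lying on the bench along its own x axis. Origin: about the middle of its length, on the bench.
Mind the look-alikes: they are no part of the job. Leave any orange look-alike of the case alone. What is shaped like the block but green is not meant.

How it is judged (in metres and radians):
On the way, in this order (a step that is already met when the one before it is completed fails the run):
1. the gauge block lies flat on the floor of its bed while the lid is still open (angle between block's own z axis and vertical between 1.48 and 1.66 rad and z of block_mid in the frame of case below 0.027 m and x of block_mid in the frame of case between -0.064 and -0.04 m and value of joint lid above 1.2 rad), for 0.2 s.
2. the lid is shut (value of joint lid below 0.035 rad), for 0.2 s.
At the end, for the whole second after the job is handed in: The gauge block lies flat (within 5 degrees) and at rest in the lined bed, and the lid is shut to within 2 degrees (0.035 rad) (angle between block's own z axis and vertical between 1.48 and 1.66 rad and z of block_mid in the frame of case below 0.027 m and x of block_mid in the frame of case between -0.064 and -0.04 m and value of joint lid below 0.035 rad and linear speed of block below 0.02 m/s); the robot touches nothing.
It fails at once if the gauge block is lifted (its centre more than 70 mm above the bench) (height (world z) of block_mid above 0.07 m).
It fails at once if a bystander is moved by more than 20 mm (distance of any of setting_disc, ring_gauge, plug_gauge, vee_block, oil_bottle, screwdriver from where it was at the start of the episode above 0.02 m).
It also fails if it takes over 46 s, if anything falls off the work surface, if the arm or the gripper's body presses on something with over 40 N, if the wrist force passes 120 N, or if a joint passes its speed limit or range.

## Working session

There is one attempt and no reset: what is moved stays moved. The work goes in short steps, each a Python script; the robot and the scene stay as the last script left them, time stands still between calls to the robot, and variables do not carry over. Pictures are saved under pics/ and viewed, at most 10 in all, crops included, and the job is handed in when it is done.

```bash
ls; mkdir -p pics; cat > h.py <<'E'
import numpy as np, cv2
from station import bot, claw, inverse_kinematics, sensors, viewer, workorder, finder
def snap(cam,name):
    s=viewer.snapshot(cam); cv2.imwrite(f'pics/{name}.png',s['pixels'][:,:,::-1]); return s
def cal(s):
    return (np.array([[s['fx'],0,s['cx']],[0,s['fy'],s['cy']],[0,0,1.]]),np.array(s['distortion'],float),
            np.array(s['rvec'],float),np.array(s['tvec'],float))
def ray(s,px):
    K,d,r,t=cal(s); u=cv2.undistortPoints(np.array([[px]],float),K,d)[0,0]
    R=cv2.Rodrigues(r)[0]; return -R.T@t.ravel(), R.T@np.array([u[0],u[1],1])
def onz(s,px,z):
    o,v=ray(s,px); return o+v*(z-o[2])/v[2]
def proj(s,P):
    K,d,r,t=cal(s); return cv2.projectPoints(np.array(P,float).reshape(-1,3),r,t,K,d)[0].reshape(-1,2)
E
python3 - <<'E'
from h import *
a=snap('scene','scene0'); b=snap('top','top0')
im=np.hstack([a['pixels'],b['pixels']])
for c in('scene','top'):
    for n in('case','block','lid','setting_disc','ring_gauge','plug_gauge','vee_block','oil_bottle','screwdriver'):
        print(c,n,[(round(q['p'],2),[int(x) for x in q['bbox']]) for q in finder.find_in(n,c)][:4])
E
```

```text
pics
scene case [(0.96, [262, 117, 349, 189]), (0.67, [166, 180, 283, 278]), (0.63, [218, 180, 279, 273])]
scene block [(0.83, [138, 214, 154, 236]), (0.5, [186, 209, 202, 231])]
scene lid [(0.71, [222, 179, 282, 273]), (0.66, [266, 116, 345, 182])]
scene setting_disc [(0.6, [84, 206, 100, 223])]
scene ring_gauge [(0.78, [104, 163, 132, 186])]
scene plug_gauge [(0.71, [368, 160, 380, 184])]
scene vee_block [(0.71, [382, 243, 413, 273])]
scene oil_bottle [(0.7, [391, 199, 412, 229])]
scene screwdriver [(0.82, [75, 235, 139, 278])]
top case [(0.8, [230, 100, 319, 210]), (0.58, [160, 213, 244, 304])]
top block [(0.64, [333, 156, 351, 175]), (0.59, [294, 163, 309, 179])]
top lid [(0.77, [231, 100, 279, 184]), (0.67, [155, 218, 244, 305])]
top setting_disc [(0.5, [385, 170, 402, 188])]
top ring_gauge [(0.65, [373, 219, 392, 239]), (0.49, [228, 101, 323, 211]), (0.17, [229, 105, 275, 186])]
top plug_gauge []
top vee_block [(0.49, [122, 139, 141, 160])]
top oil_bottle [(0.62, [115, 178, 129, 197])]
top screwdriver [(0.81, [368, 141, 401, 162])]
```

View pics/scene0.png

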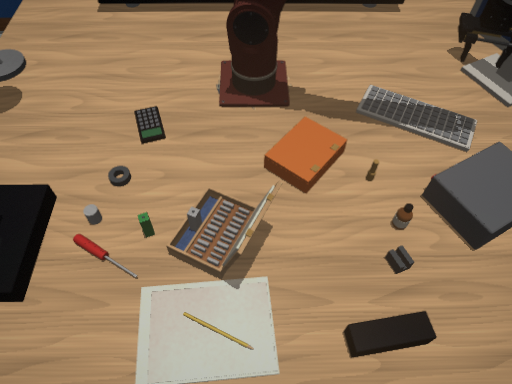

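View pics/top0.png

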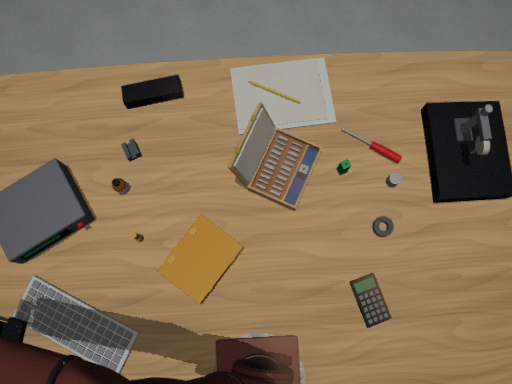

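The wooden open case is at scene (225,230) / top (275,165); its orange look-alike is at scene (305,150) / top (200,258). The steel block is at scene (194,217) / top (304,170), and the green look-alike at scene (146,224) / top (344,166). I choose the wooden case and the steel block, and check them in a close crop.

```bash
python3 - <<'E'
from h import *
a=cv2.imread('pics/scene0.png')[170:290,155:295]; b=cv2.imread('pics/top0.png')[95:215,225:325]
a=cv2.resize(a,None,fx=3.3,fy=3.3,interpolation=cv2.INTER_CUBIC); b=cv2.resize(b,None,fx=3.3,fy=3.3,interpolation=cv2.INTER_CUBIC)
cv2.imwrite('pics/crop.png',np.hstack([a,b])); print(a.shape,b.shape)
s=viewer.snapshot('scene'); t=viewer.snapshot('top')
for px in [(320,149),(297,207),(237,171),(279,129)]: print(onz(t,px,45).round())
for px in [(209,192),(169,245),(221,271)]: print(onz(s,px,45).round())
for q in [(304,170),(258,360)]: print(onz(t,q,83).round())
print(onz(s,(194,212),83).round())
print(inverse_kinematics([500,0,400],[np.pi,0,0]))
E
```

```text
(396, 462, 3) (396, 330, 3)
[ 641. -217.   45.]
[ 473. -137.   45.]
[587.  28.  45.]
[ 708. -101.   45.]
[ 493. -126.   45.]
[ 649. -215.   45.]
[717. -87.  45.]
[ 570. -161.   83.]
[62. -3. 83.]
[ 579. -155.   83.]
[-0.89151753 -0.05903479  0.77270948  1.53451473  0.04132597  1.64930525
 -1.6872329 ]
```

View pics/crop.png

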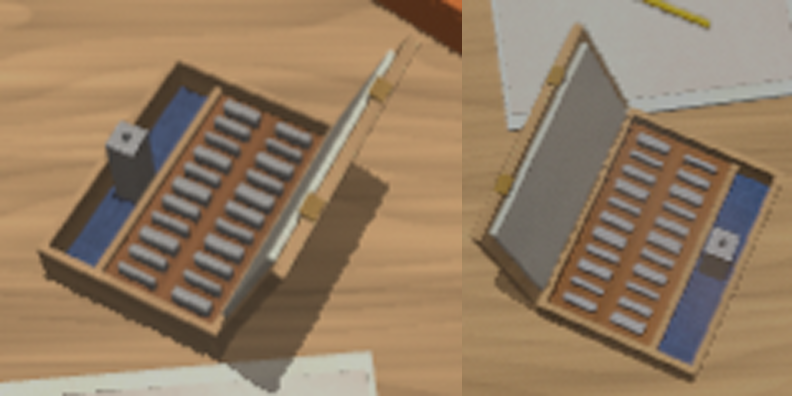

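The crop shows the wooden case open, with the steel block standing in the blue bed (scene crop (128,140), top crop (722,243)). The lid leans back on the side opposite the bed. Next I fit the case pose from both views and go over the case with the wrist camera.

```bash
cat >> h.py <<'E'
from scipy.optimize import least_squares
def T(p,P):
    c,s=np.cos(p[2]),np.sin(p[2]); P=np.atleast_2d(np.array(P,float)); return np.c_[p[0]+c*P[:,0]-s*P[:,1],p[1]+s*P[:,0]+c*P[:,1],P[:,2]]
RIM={'A':(-75,-100,45),'B':(-75,100,45),'C':(75,100,45),'D':(75,-100,45)}
def fit(obs,p0):  # obs: (snap, local point, pixel)
    f=lambda p: np.concatenate([proj(s,T(p,P))[0]-q for s,P,q in obs])
    r=least_squares(f,p0,loss='soft_l1'); return r.x,f(r.x).reshape(-1,2)
def wsnap(name):
    st=sensors.read_state(); s=snap('wrist',name)
    if 'hand_eye' in s:
        from scipy.spatial.transform import Rotation as Ro
        M=np.eye(4); M[:3,:3]=Ro.from_euler('xyz',st['orientation']).as_matrix(); M[:3,3]=st['position']
        W=np.linalg.inv(M@np.array(s['hand_eye'])); s['rvec']=cv2.Rodrigues(W[:3,:3])[0].ravel(); s['tvec']=W[:3,3]
    return s
E
python3 - <<'E'
from h import *
import pickle
s=viewer.snapshot('scene'); t=viewer.snapshot('top')
obs=[(t,RIM['A'],(320.5,149.5)),(t,RIM['B'],(295,209.5)),(t,RIM['C'],(248.6,187.4)),(t,RIM['D'],(276.5,129.8)),
(s,RIM['A'],(168,246.7)),(s,RIM['B'],(210.2,189.7)),(s,RIM['D'],(221.7,270.9))]
p,r=fit(obs,[600,-100,1.05]); print(p,r.round(1).tolist())
w=viewer.snapshot('wrist'); print(np.array(w['hand_eye']).round(2),w['fx'])
c=T(p,[-40,-5,0])[0]
for yaw in (p[2]-np.pi,p[2],p[2]+np.pi/2,p[2]-np.pi/2):
    print(yaw,inverse_kinematics([c[0],c[1],330],[np.pi,0,yaw]), inverse_kinematics([*T(p,[150,0,0])[0][:2],160],[np.pi,0,yaw]),inverse_kinematics([c[0],c[1],75],[np.pi,0,yaw]))
print(sensors.read_state()['clock'])
E
```

```text
[ 591.89482511 -107.55232703    1.09713055] [[0.3, -2.5], [-0.8, -1.0], [-2.5, 0.1], [-2.6, -2.7], [-1.0, -2.4], [-1.8, -5.0], [-0.2, -0.8]]
[[  -0.     -0.97   -0.26   70.56]
 [   1.     -0.     -0.      0.19]
 [   0.     -0.26    0.97 -161.71]
 [   0.      0.      0.      1.  ]] 293.8226591162841
-2.0444621019468077 [ 1.00026054  0.36537997 -1.09840539  1.38458394  0.32383104  1.58394469
  2.60241201] [ 0.63657262  0.63570973 -1.09733605  1.47361874  0.56852029  1.37822582
  2.17900974] [ 1.00394067  0.59842511 -1.09491501  1.72546219  0.57270581  1.17853558
  2.41712448]
1.0971305516429852 [-0.40018583  0.21355663  0.69484324  1.45455482 -0.13627623  1.52242102
 -0.18365464] [-0.66562467  0.47799111  0.76767393  1.54567716 -0.34249641  1.25710244
 -0.32117121] [-0.53041729  0.4734164   0.89426033  1.80116579 -0.41756308  1.06884371
  0.04300111]
2.667926878437882 [-0.48879502  0.22943962  0.81098293  1.45824345 -0.16581576  1.52449111
  1.413797  ] [-0.63094079  0.46367552  0.71486766  1.5439935  -0.31388195  1.25175719
  1.22782628] [-0.54654052  0.48332639  0.91838179  1.80178782 -0.43372762  1.07314433
  1.62706089]
-0.47366577515191133 [-0.74781651  0.35058518  1.22099648  1.46723192 -0.32859462  1.55081385
 -1.58516155] [-0.8994391   0.68654225  1.21236268  1.55576353 -0.65255207  1.35849134
 -1.66448812] [-0.71332228  0.66333715  1.21576672  1.80755528 -0.67876996  1.16702532
 -1.31986857]
1.25
```

```bash
python3 - <<'E'
from h import *
p=[592,-107.5,1.07]
claw.command_gripper(0)
S=[]
for i,y in enumerate((40,-40)):
    q=T(p,[-40,y,260])[0]; bot.reach(q,[np.pi,0,p[2]]); bot.hold(.2)
    s=wsnap(f'w{i}'); S.append(s)
    print([(round(k['p'],2),np.round(k['bbox'])) for k in finder.find_in('block','wrist')], sensors.read_state()['clock'])
    print(proj(s,T(p,list(RIM.values()))).round())
import pickle; pickle.dump(S,open('S.pkl','wb'))
im=[cv2.imread(f'pics/w{i}.png') for i in (0,1)]
cv2.imwrite('pics/w.png',cv2.resize(np.vstack(im),(400*1,600)))
E
```

```text
[(0.73, array([287., 164., 310., 198.]))] 5.9917
[[362. 194.]
 [213. 194.]
 [208.  75.]
 [372.  76.]]
[(0.61, array([224., 168., 246., 197.]))] 6.7417
[[303. 194.]
 [154. 194.]
 [144.  76.]
 [307.  75.]]
```

View pics/w0.png

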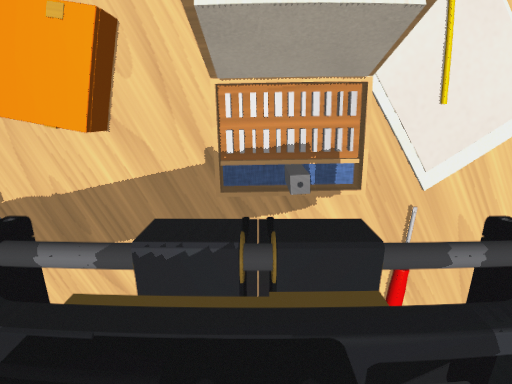

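View pics/w1.png

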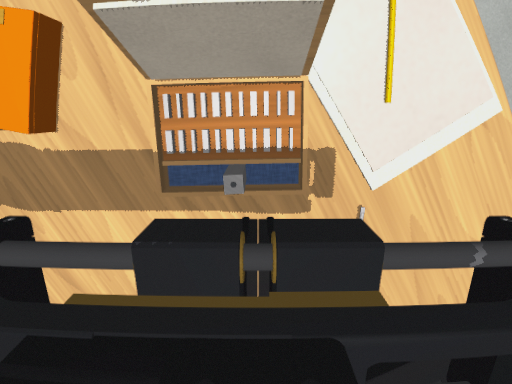

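The wrist views show the rim corners A, B, C, D. In w0 they are at (361,189), (221,192), (216,84) and (367,82); in w1 at (301,189), (162,192), (153,85) and (303,82). The block top centre is at (299,184) in w0 and (234,184) in w1.

```bash
python3 - <<'E'
from h import *
import pickle
S=pickle.load(open('S.pkl','rb'))
px=[dict(A=(361,189),B=(221,192),C=(216,84),D=(367,82)),dict(A=(301,189),B=(162,192),C=(153,85),D=(303,82))]
obs=[(S[i],RIM[k],v) for i in (0,1) for k,v in px[i].items()]
p,r=fit(obs,[592,-107,1.07]); print(p,r.round(1).tolist())
def loc(P,p=p):
    c,s=np.cos(p[2]),np.sin(p[2]); d=P[:2]-p[:2]; return np.array([c*d[0]+s*d[1],-s*d[0]+c*d[1],P[2]])
b=[ray(S[0],(299,184)),ray(S[1],(234,184))]
A=[];B=[]
for o,v in b:
    v=v/np.linalg.norm(v); M=np.eye(3)-np.outer(v,v); A.append(M);B.append(M@o)
X=np.linalg.lstsq(np.vstack(A),np.hstack(B),rcond=None)[0]; print('block top',X.round(1),loc(X).round(1))
for (s,q) in ((0,(299,184)),(1,(234,184))): print(loc(onz(S[s],q,83)).round(1))
np.save('p.npy',p)
E
```

```text
[ 591.2884204  -115.8942087     1.08704728] [[4.0, 9.1], [-4.4, 8.6], [-5.6, -1.0], [6.3, -0.9], [5.4, 9.2], [-4.0, 8.7], [-6.6, -0.9], [6.0, -1.7]]
block top [ 574.9 -160.4   73. ] [-47.   -6.1  73. ]
[-44.6  -4.7  83. ]
[-44.6  -7.   83. ]
```

```bash
python3 - <<'E'
from h import *
a=cv2.imread('pics/w0.png')[60:210,196:396]
cv2.imwrite('pics/c0.png',cv2.resize(a,None,fx=4,fy=4,interpolation=cv2.INTER_CUBIC))
print(sensors.read_state()['position'],sensors.read_state()['orientation'])
E
```

```text
[ 607.63680941 -161.1549248   260.55719767] [ 3.14127276e+00 -1.65008239e-03  1.07065467e+00]
```

View pics/c0.png

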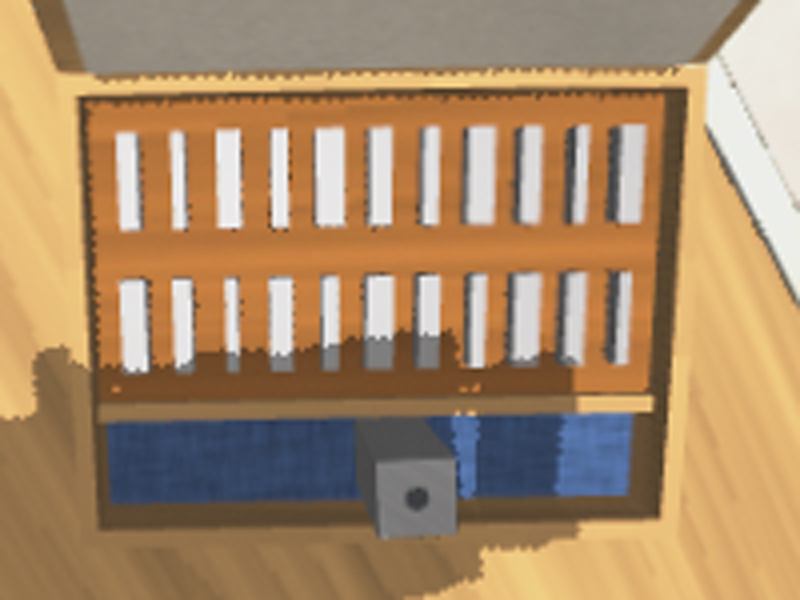

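The close crop confirms the steel block in the bed. It also shows that my picks were the inner rim corners (188 x 138 mm), so I refit with those.

```bash
python3 - <<'E'
from h import *
import pickle
S=pickle.load(open('S.pkl','rb'))
I={k:(v[0]*69/75,v[1]*.94,45) for k,v in RIM.items()}
px=[dict(A=(361,189.5),B=(221,192),C=(216.5,84.3),D=(367.8,82.5)),dict(A=(301,189),B=(162,192),C=(153,85),D=(303,82))]
obs=[(S[i],I[k],v) for i in (0,1) for k,v in px[i].items()]
p,r=fit(obs,[592,-107,1.07]); print(p,r.round(1).tolist())
def loc(P):
    c,s=np.cos(p[2]),np.sin(p[2]); d=P[:2]-p[:2]; return np.array([c*d[0]+s*d[1],-s*d[0]+c*d[1],P[2]])
for (s,q) in ((0,(299.8,184.3)),(1,(233.7,184.3))): print(loc(onz(S[s],q,83)).round(1))
np.save('p.npy',p)
s=viewer.snapshot('scene'); t=viewer.snapshot('top')
print(proj(t,T(p,list(RIM.values()))).round(1),proj(s,T(p,list(RIM.values()))).round(1))
Q=T(p,[-48,-6,83])[0]
print('block top from scene/top centre px', loc(onz(s,(155+127/3.3,170+138/3.3),83)).round(1),loc(onz(t,(225+(722-462)/3.3,95+243/3.3),83)).round(1))
# lid edge corners on top of catches
for th in (1.7,1.8,1.9):
    e=[T(p,[75-150*np.cos(th)+10*np.sin(th)*k, y, 45+150*np.sin(th)+10*np.cos(th)*k])[0] for y in(-100,100) for k in (0,1)]
    print(th,proj(t,e).round(1).tolist(),proj(s,e).round(1).tolist())
E
```

```text
[ 593.68702491 -111.48025956    1.08596376] [[0.2, 0.8], [-0.4, 0.6], [-1.0, -0.7], [0.8, -0.5], [1.1, 1.4], [-0.4, 0.7], [-1.7, -0.3], [1.2, -0.7]]
[-50.   -5.7  83. ]
[-49.9  -6.6  83. ]
[[322.4 146.8]
 [295.  207.9]
 [247.2 186.4]
 [275.7 126.4]] [[165.1 244.5]
 [207.4 185.2]
 [257.7 206.7]
 [219.2 270.9]]
block top from scene/top centre px [-46.8  -7.5  83. ] [-52.3  -5.7  83. ]
1.7 [[271.3, 104.8], [267.9, 103.6], [239.5, 170.9], [236.0, 169.4]] [[223.1, 244.1], [227.5, 246.4], [266.7, 173.8], [270.6, 175.7]]
1.8 [[266.2, 103.0], [262.9, 102.0], [234.4, 168.8], [231.0, 167.5]] [[229.6, 247.7], [234.0, 250.3], [272.5, 176.9], [276.4, 179.1]]
1.9 [[261.3, 101.5], [258.1, 100.6], [229.4, 167.0], [226.2, 165.8]] [[236.1, 251.7], [240.3, 254.4], [278.3, 180.3], [282.0, 182.7]]
```

The fit is good. The block sits at bed y ≈ -6 mm, so the farther end is +y, and the lid angle is about 1.88. I push the block's top towards +y.

```bash
python3 - <<'E'
from h import *
p=np.load('p.npy'); O=[np.pi,0,p[2]]
W=lambda x,y,z:T(p,[x,y,z])[0]
bot.reach(W(-50.5,-58,140),O); bot.move_straight(W(-50.5,-58,72),O,speed=120)
f0=np.array(sensors.read_state()['ft_force']); yc=None
ey=np.array([-np.sin(p[2]),np.cos(p[2]),0]); y=-50
while y<30:
    bot.move_straight(W(-50.5,y,72),O,speed=80)
    f=(np.array(sensors.read_state()['ft_force'])-f0); print(y,f.round(1),round(f@ey,2))
    if yc is None and f@ey<-.6: yc=y
    if yc is not None and y>=yc+32: break
    y+=4
bot.hold(.3)
bot.move_straight(W(-50.5,y-10,72),O,speed=120)
q=W(-50.5,-30,260); bot.move_straight(q,O,speed=250); bot.hold(.1)
s=wsnap('w2'); print([(round(k['p'],2),np.round(k['bbox'])) for k in finder.find_in('block','wrist')], sensors.read_state()['clock'])
a=proj(s,W(0,0,45)[None])[0].astype(int); print(a)
im=cv2.imread('pics/w2.png')[60:210,max(0,a[0]-100):a[0]+100]
cv2.imwrite('pics/c2.png',cv2.resize(im,None,fx=3,fy=3,interpolation=cv2.INTER_CUBIC))
E
```

```text
-50 [ 0.   0.5 -0.5] 0.21
-46 [ 0.7  0.7 -0.6] -0.3
-42 [-0.2  0.7 -1.2] 0.49
-38 [ 0.8  0.7 -0.7] -0.36
-34 [0.2 0.9 0.3] 0.26
-30 [ 0.3  1.2 -0.9] 0.33
-26 [ 0.3  0.1 -1.4] -0.17
-22 [ 0.5  0.3 -0.7] -0.28
-18 [-0.3 -0.8 -1.1] -0.14
-14 [-0.1  0.4 -0.5] 0.28
-10 [ 0.5  0.7 -0.1] -0.17
-6 [ 0.9  0.9 -0.7] -0.37
-2 [-0.5  0.  -1.1] 0.48
2 [-0.7  0.6 -0.4] 0.91
6 [-0.7  0.7 -0.6] 0.93
10 [ 1.   0.5 -0.7] -0.68
14 [ 0.5  0.9 -0.1] 0.0
18 [-0.8  1.3 -1. ] 1.28
22 [0.4 0.1 0. ] -0.33
26 [ 0.5  1.  -0.8] 0.06
[(0.85, array([177., 156., 234., 179.]))] 14.7917
[234 128]
```

View pics/c2.png

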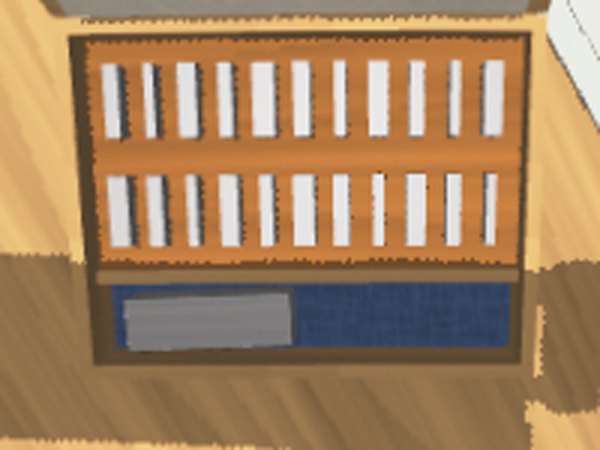

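The block lies flat in the bed at crop (125-292, 292-350), with the lid still open. Next I swing the lid from behind.

```bash
python3 - <<'E'
from h import *
p=np.load('p.npy'); O=[np.pi,0,p[2]]
W=lambda x,z:T(p,[x,0,z])[0]
path=[]
for th in list(np.linspace(1.9,1.57,3))+list(np.linspace(1.4,.05,11)):
    if th>=1.57: path.append((75-150*np.cos(th)+10*np.sin(th)+9.5,165))
    else: path.append((75-120*np.cos(th)+10*np.sin(th)+9.5,45+120*np.sin(th)+10*np.cos(th)))
print([inverse_kinematics(W(*q),O) is not None for q in path+[(175,300),(170,165)]])
bot.move_straight(W(-40,290),O,speed=250); bot.reach(W(172,290),O); bot.move_straight(W(172,165),O,speed=200)
f0=np.array(sensors.read_state()['ft_force'])
for q in path:
    bot.move_straight(W(*q),O,speed=120); s=sensors.read_state()
    print(np.round(q),(np.array(s['ft_force'])-f0).round(1),round(s['clock'],1))
z=path[-1][1]; x=path[-1][0]
while z>50:
    z-=2; bot.move_straight(W(x,z),O,speed=60); bot.hold(.1); s=sensors.read_state(); f=(np.array(s['ft_force'])-f0)
    print(round(z,1),s['position'][2].round(1),f.round(1))
    if f[2]>20: break
bot.hold(.3); print(sensors.read_state()['clock'])
E
```

```text
[True, True, True, True, True, True, True, True, True, True, True, True, True, True, True, True]
[142. 165.] [-0.3  1.1 -1.5] 17.1
[119. 165.] [-1.5  0.7 -0.4] 17.5
[ 94. 165.] [ 0.6  0.9 -1.5] 17.9
[ 74. 165.] [-0.4  2.2 -0.8] 18.2
[ 58. 162.] [-1.   1.1 -0.8] 18.5
[ 42. 158.] [ 0.2  0.7 -0.5] 18.7
[ 28. 151.] [-0.9  1.1 -1.1] 19.0
[ 14. 142.] [-0.1  1.7 -0.6] 19.3
[  1. 132.] [-0.2  0.7 -0.8] 19.6
[-10. 120.] [-0.2  1.3 -0.1] 19.9
[-19. 107.] [ 0.3  0.7 -0.3] 20.2
[-26.  92.] [-0.   0.5 -0.9] 20.4
[-32.  77.] [ 0.1 -0.1 -2.1] 20.7
[-35.  61.] [ 0.   1.  -1.5] 21.0
59.0 59.3 [-0.   0.9 -0.4]
57.0 56.9 [-0.6  1.5 -1.5]
55.0 55.5 [-2.8  1.5  7.3]
53.0 55.2 [-11.5   5.6  28.4]
22.7083
```

```bash
python3 - <<'E'
from h import *
p=np.load('p.npy'); O=[np.pi,0,p[2]]
W=lambda x,z:T(p,[x,0,z])[0]
bot.move_straight(W(-35,250),O,speed=200); bot.reach(W(120,320)+[0,150,0],O); bot.hold(.2)
s=snap('scene','s3'); im=cv2.imread('pics/s3.png')[150:300,140:300]
K=lambda z:[proj(s,T(p,[[-75,-100,z],[-75,100,z],[75,-100,z]])).round(1).tolist()]
print(K(55),K(45),sensors.read_state()['clock'])
cv2.imwrite('pics/c3.png',cv2.resize(im,None,fx=4,fy=4,interpolation=cv2.INTER_CUBIC))
E
```

```text
[[[164.3, 242.6], [207.1, 182.9], [218.9, 269.1]]] [[[165.1, 244.5], [207.4, 185.2], [219.2, 270.9]]] 25.2583
```

View pics/c3.png

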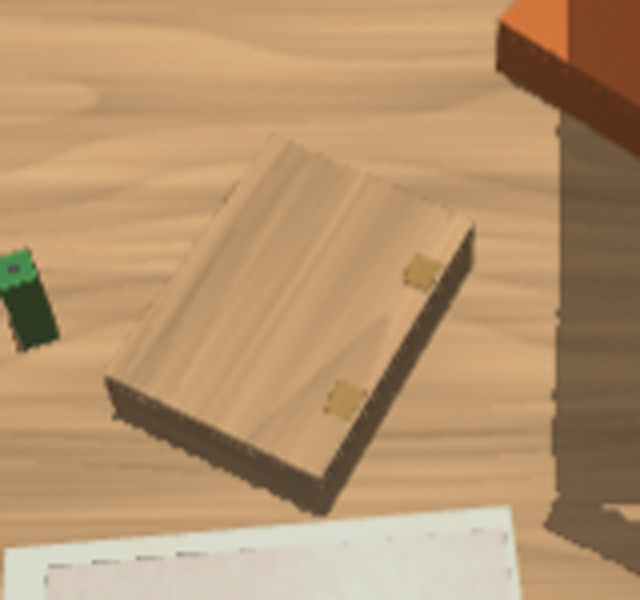

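The outline matches the shut lid: the predicted corners, crop (97,370), (268,132) and (316,476), lie on it. But brass plates show on the hinge side, so I check from the top.

```bash
python3 - <<'E'
from h import *
p=np.load('p.npy')
s=snap('top','t3'); im=cv2.imread('pics/t3.png')[100:240,220:360]
print((proj(s,T(p,[(a,b,55) for a,b,_ in RIM.values()]))-[220,100])*4)
cv2.imwrite('pics/ct3.png',cv2.resize(im,None,fx=4,fy=4,interpolation=cv2.INTER_CUBIC))
E
```

```text
[[411.27071079 182.97813831]
 [301.29471388 429.27303837]
 [108.47997579 342.74450635]
 [223.2182481  100.87502205]]
```

View pics/ct3.png

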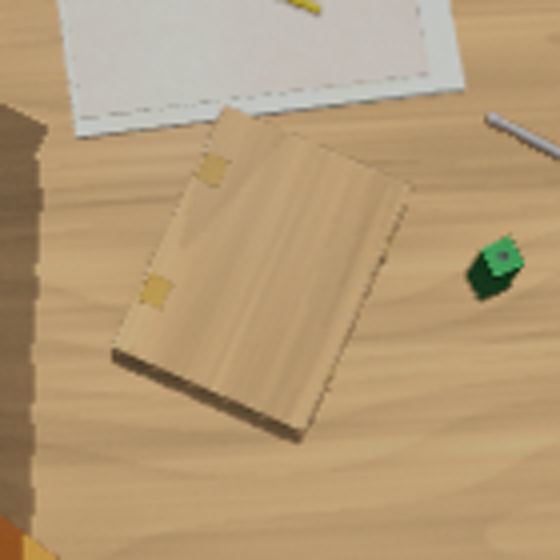

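The top view agrees: the lid is flat on the case, its outline matches the predicted shut lid, and the brass plates at crop (212,170) and (157,292) are hinge leaves. The arm is clear, so I hand in.

```bash
python3 -c "
from h import *
print(workorder.close_job())"
```

```text
the job is handed in; nothing more can be done
None
```

The gauge block was pushed over and lies flat in its bed, the lid is pressed fully shut and the arm is clear of everything. I handed the job in at about 25 s of the 46 s allowed; the hand-in call returned no verdict.

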